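# Unpin and unfasten the drumstick-shelf lid

## Task

Free the lid of the green steel shelf for opening: draw the square locking pin straight out of its lug, park it in the separate green saddle with its head fully down in the open-topped pocket and its shank in the fork, and turn the black knob round to its open stop so that its steel bar lies along the front rail, off the lid. The pin's head leaves no room for fingers in the pocket, so lay the pin down and take it again by the shank, and lower it rather than letting it fall. Leave the lid shut and the other kitchen things where they are.

Things in the scene. Friction and masses are not known exactly. Their poses are not given: they have to be found in the camera images.
- shelf: Fixed low shelf of green painted steel, 300 mm wide (y), x from -45 to +250, top (front rail and lid, flush) 110 above the table. Origin on the table right below the knob's axis; x points away from the robot across the lid, y left along the rail, z up. Front rail: x -45 to +16; lid: the rest. The table in front of the shelf is free.
- bore_mouth (a point): Front mouth of the bore, on its axis, shelf frame (-42, 24, 120) mm; axes as the shelf's. The lug stands on the rail left of the knob: x -42 to -14, y 11 to 37, 24 high; its square bore, 15.5 mm, runs along x. The pin is clear of it once drawn 69 mm towards shelf -x.
- knob (a joint): Turn of the knob in rad, counterclockwise seen from above: 0 = fastened (bar points to shelf +x, over the lid), 1.571 = open (bar points to shelf +y, along the rail). Stops and click detents at both ends; an over-centre spring holds it at either end (about 0.11 N m to start it), and well past halfway it snaps on to the open stop once let go. The pin in its bore blocks it at about 0.3.
- knob_grip (a point): On the knob's vertical axis, 40 above the rail (150 above the table), in the black grip fin: an upright plate 52 long, 10 thick, from 28 to 50 above the rail. The fin lies along the bar (this point's x axis points along the bar); take it across its thickness from above.
- bar_end (a point): Outer end of the knob's flat steel bar, 60 from the knob's axis; the bar is 18 wide and lies 4 to 20 above the rail.
- lid_edge (a point): Middle of the lid's near edge, on its upper face, 17 mm beyond the knob's axis; 110 above the table while the lid is shut. The lid (0.7 kg) is hinged along its far edge and stays shut by its own weight.
- pin: Loose steel locking pin, 0.09 to 0.14 kg, 108 mm long: block head 36 long, 22 wide, 16 high, then a square shank 12 x 12, 72 long. Origin on the axis at mid-head; x towards the tip, z up. Starts level in the bore, x along shelf x, origin at shelf (-64, 24, 120): only the head is out, in free air before the rail. Lying on the table the origin is 8 above it.
- pin_shank (a point): Point on the pin's axis 42 mm from the origin, where the shank can be held for parking; the balance point is about 32 from the origin.
- pin_tip (a point): Free end of the shank, on the axis, 90 from the origin.
- saddle: Fixed green steel parking saddle on the table, left or right (it changes places with the colander). Origin on the table below the head's seat; x along the parked pin from head to tip, z up. Base plate 6 mm thick, x -34 to +84, 60 wide. Between pocket and fork (x 20 to 66) only the base plate lies below, so fingers can reach down beside the shank.
- seat (a point): Where the pin's origin is when parked: saddle (0, 0, 48) mm; axes as the saddle's. The open-topped pocket round it: inside x -26 to +20 of the saddle (end wall at -x, open towards the fork at +x), 29 wide, floor 40 and cheek tops 58 above the table.
- fork (a point): Where the shank's axis passes the fork when parked: saddle (70, 0, 48) mm. The fork is 8 thick, its notch 19 wide and open upwards, notch floor 42 and prong tops 58 above the table.
- colander: Red plastic colander, 170 across, 80 high, origin under its centre. Leave alone.
- cup_a: White ceramic cup, 72 across, 80 high, at the front right; origin under its centre. Leave alone.
- cup_b: White ceramic cup, 72 across, 80 high, on the tray; origin under its centre. Leave alone.
- tray: Aluminium tray 220 x 160 x 20 at the left of the shelf; origin under its centre. Leave alone.
- grater: Upright steel box grater, about 100 x 110, 220 high, at the right of the shelf; origin under its centre. Leave alone.
- spoon: Wooden spoon 240 long lying near the robot on the left, roughly along world y. Leave alone.
- dabba: Steel jar, 84 across, 110 high, near the robot on the right; origin under its centre. Leave alone.
Things that resemble listed ones, but are neither listed nor needed, are in the scene too. There is more than one size of the pin; the one meant has the size given above.

How it is judged:
By the outcome, as a careful person would: the job done as asked, in the order asked, and still so for the second after the job is handed in, with the robot touching nothing.
It also fails if it takes over 66 s, if anything falls off the work surface, if the arm or the gripper's body presses on something with over 40 N, if the wrist force passes 120 N, or if a joint passes its speed limit or range.

## Robot

A 6-joint arm with a two-finger parallel gripper is mounted at the origin on the work surface. World frame = base frame: x ahead of the robot, y to its left, z up, the work surface at z = 0. Lengths are in m, angles in degrees, forces in N, time in s.
With the tool pointing down it reaches from about 0.35 to 0.725 m from the base axis. Payload 6 kg.
Tool frame: the origin (TCP) lies at the very end of the fingers, on their centre line; the grasp point (between the pads) lies 19 mm behind it; z points along the fingers, y is the line along which they close (so a half turn about z gives the same grasp; the last joint's range is limited). The gripper opens to 85 mm and grips with 20 to 120 N. Pads are 22 mm wide; open, the fingers measure 114 mm over their backs; the gripper's body (76 mm by 85 mm) begins 54 mm behind the grasp point. The pads swing forward as they close: fully open they stand 13 mm farther back than shut.
Start: joints at [-57.37, 2.303, 4.859, 0, -92.561, -19.12], TCP at [0.14, -0.583, 0.195] pointing down, gripper open.
Joint ranges: [-146.85, 146.85], [-73.84, 115.35], [-62.03, 85.46], [-188.31, 113.3], [-161.28, -10.13], [-171.36, 171.36]. Speed limits (degrees/s): [147.25, 147.25, 172.46, 180, 180, 180].

## Interface

Orientations are given as [roll, pitch, yaw] about the fixed x, y, z axes, in that order (R = Rz(yaw) Ry(pitch) Rx(roll)).
In Python, from station import bot, optics, job gives the robot as it stands.
- The arm moves only by the tool drive_tool, never from a script. Its argument "moves" is a list of rows, each a list of 3 entries, a list of its own where there are three numbers: the opening, from 0 (shut) to 1 (fully open), then the shift along the tool's x, y, z as a fraction of full scale, then the turn about the tool's z as a fraction of full scale. A call has exactly 8 rows; each row is the pose to reach, as a shift and turn from the pose commanded when the call began, along the tool's axes at that moment; what a row does not reach only later rows make up. Full scale, the value 1, is 12 cm for a shift and 90 degrees for a turn. A row lasts 1/12 s, in which the tool goes at most 41.7 mm and 7.16 degrees, less where a joint would pass 70% of its speed; a pose out of reach is approached as far as the arm can. A call with a number of a shift or a turn outside -1 to 1 is refused whole. A call with a gripper value outside its range is refused whole. The fingers move at their own pace and stop on an object; "grip_force" is the grip in N (left out, the last holds). Time passes only in rows, so rows that repeat a pose let the fingers close, or fill a call up. It gives the time, the measured TCP pose, the force, the opening and the grip force at its end, in the units of the state.
- bot.get_state(): the state, without advancing time (a new reading comes with each control period).
- optics.grab_frame(name): name is "side" or "top"; returns (picture, depth): 400x640x3 uint8, blue, green, red; 400x640 float32, m along the optical axis (not along the pixel's ray), 0 where there is no reading.
- optics.camera_model(name): a dict with "intrinsics" (3x3 intrinsics, pixels), "eye" and "orientation" of the camera in the world. Camera axes: x right, y down, z forward; pixel columns grow to the right and rows downward; lengths in m; the calibration is good to about 2 mm. A picture is of the moment at which its call begins. camera_model takes no time and is no camera call.
- job.close_job(): hands the job in; it is judged then, once.
The state is a dict: "time_s": time; "joints": joint angles; "qvel": joint speeds; "effort": joint torques, N m; "ee_pos": TCP position; "eef_rot": TCP orientation; "contact_force": force on the tool from outside, world axes, zero at the start; "ft_torque": the same for the moment, N m; "opening": finger opening in m; "finger_force": force on a finger pad.
Only numpy, scipy, OpenCV 4.12 (cv2) and the standard library are available. Lean on these libraries where they do the work, as an engineer would, in place of code of your own. Each camera call takes 0.05 s, during which the arm holds its last target. There are 200 camera calls.

## Working session

There is one attempt and no reset: what is moved stays moved. The work goes in short steps, Python scripts to look and compute and a tool call to move; the robot and the scene stay as the last step left them, time stands still between calls to the robot, and variables do not carry over. Pictures are saved under pics/ and viewed, at most 10 in all, crops included, and the job is handed in when it is done.

Besides the shell and the picture viewer there is one more tool, called after "Request:" as a command line: name --argument value ..., lists and objects as JSON in quotes. drive_tool: Moves the arm, as the interface text tells. Shift numbers are shares of 12 cm and turn numbers shares of 90 degrees, none past 1 either way. Its arguments: {"type":"object","properties":{"moves":{"type":"array","items":{"type":"array"}},"grip_force":{"type":"number"}},"required":["moves"]}

```bash
mkdir -p pics; ls; python3 - <<'E'
from station import bot,optics
import cv2,numpy as np
np.set_printoptions(precision=4,suppress=True)
s=bot.get_state();print(s)
for n in("side","top"):
    p,d=optics.grab_frame(n);cv2.imwrite(f"pics/{n}0.png",p);np.savez(f"{n}0.npz",p=p,d=d)
    m=optics.camera_model(n);print(n,m)
E
```

```text
pics
{'time_s': 0.0, 'joints': array([-57.3685,   2.3384,   4.8016,  -0.0294, -92.5621, -19.1196]), 'qvel': array([-0.0248, -0.0529, -0.0145, -0.065 , -0.099 , -0.0314]), 'effort': array([ -0.0008, -36.8199,  34.7422,   6.9324,  -0.0052,   0.    ]), 'ee_pos': array([ 0.1402, -0.583 ,  0.1937]), 'eef_rot': array([ 179.8969,   -0.0046, -166.4868]), 'contact_force': array([0.3476, 0.3619, 0.3449]), 'ft_torque': array([-0.0517,  0.0399, -0.0272]), 'finger_force': 0.0, 'opening': 0.08546380679592436}
side {'intrinsics': array([[488.4847,   0.    , 325.9338],
       [  0.    , 488.4847, 201.4358],
       [  0.    ,   0.    ,   1.    ]]), 'eye': array([0.01  , 0.8211, 1.0967]), 'orientation': array([-136.6447,    0.0322, -153.0577])}
top {'intrinsics': array([[363.4233,   0.    , 314.2557],
       [  0.    , 363.4233, 203.7764],
       [  0.    ,   0.    ,   1.    ]]), 'eye': array([0.3122, 0.0256, 1.0652]), 'orientation': array([-172.7606,    0.5285,  -90.7297])}
```

View pics/side0.png

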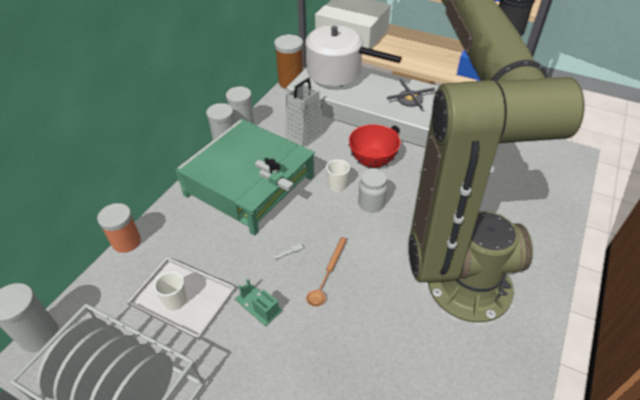

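View pics/top0.png

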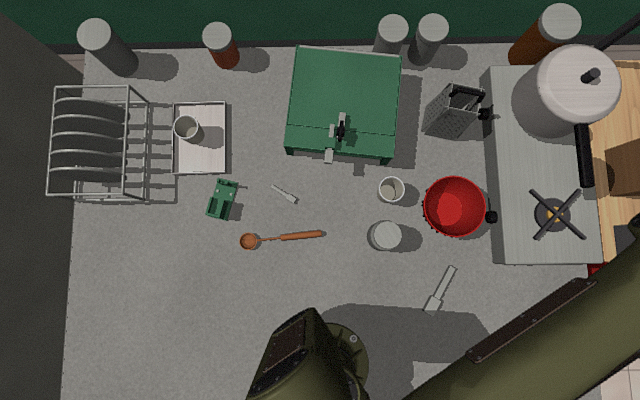

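Side view: shelf around (245,170), knob (270,163), pin in its lug near (283,183), saddle (258,300), small loose decoy pin (290,250).
Top view: shelf (343,105), knob (341,130), pin head (329,155), saddle (222,198), colander (455,207). Pin candidates are the one in the lug at (329,150), a small loose one at (285,193), and a large loose one at (440,288). By the description I choose the one in the lug, and check it in one close crop.

```bash
python3 - <<'E'
import cv2,numpy as np
t=np.load("top0.npz")["p"];s=np.load("side0.npz")["p"]
r=lambda a,x,y:cv2.resize(a[y:y+75,x:x+100],(400,300),interpolation=cv2.INTER_CUBIC)
cv2.imwrite("pics/c1.png",np.vstack([np.hstack([r(t,285,100),r(t,175,165)]),np.hstack([r(s,230,140),r(s,210,260)])]))
E
```

```text
(no output)
```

View pics/c1.png

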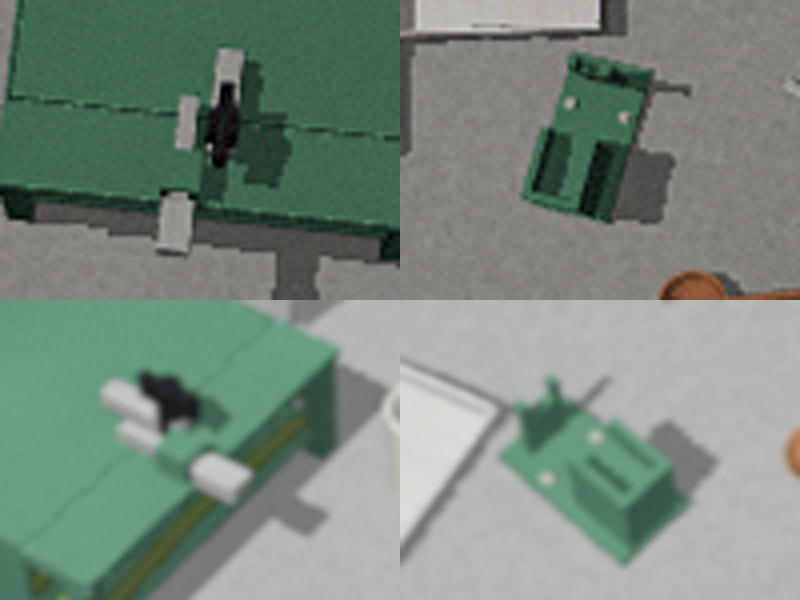

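The crop confirms the choice: grey head in front of the rail at top px (329,155), shank tip behind the lug, bar over the lid (fastened). The saddle's pocket is at top px (219,208) and its fork at (228,182).

```bash
cat > h.py <<'E'
from station import bot,optics
import cv2,numpy as np
from scipy.spatial.transform import Rotation as R
np.set_printoptions(precision=4,suppress=True)
def cam(n):
    m=optics.camera_model(n);return m["intrinsics"],m["eye"],R.from_euler("xyz",m["orientation"],degrees=True).as_matrix()
def ray(n,uv,z):
    K,e,M=cam(n);uv=np.atleast_2d(uv).astype(float)
    d=np.c_[uv,np.ones(len(uv))]@np.linalg.inv(K).T@M.T
    return (e+d*((z-e[2])/d[:,2])[:,None])[:,:2]
def cloud(n,d):
    K,e,M=cam(n);v,u=np.mgrid[:400,:640]
    c=np.stack([u,v,np.ones_like(u)],-1)@np.linalg.inv(K).T*d[...,None]
    return c@M.T+e
def proj(n,P):
    K,e,M=cam(n);c=(np.atleast_2d(P)-e)@M@K.T;return c[:,:2]/c[:,2:]
def rect(xy):
    (c,s,a)=cv2.minAreaRect((np.asarray(xy)*1000).astype(np.float32));return np.array(c),np.array(s),a
E
python3 - <<'E'
from h import *
for n in("top","side"):
    f=np.load(n+"0.npz");p,d=f["p"],f["d"];P=cloud(n,d);z=P[...,2]
    hsv=cv2.cvtColor(p,cv2.COLOR_BGR2HSV);g=(hsv[...,0]>60)&(hsv[...,0]<95)&(hsv[...,1]>70)&(d>0)
    big=g&(abs(z-.11)<.006)&(P[...,0]>.3)&(P[...,0]<.9)&(abs(P[...,1])<.5)
    k,l,st,ce=cv2.connectedComponentsWithStats(big.astype(np.uint8));i=1+st[1:,4].argmax();m=l==i
    v,u=np.nonzero(m);print(n,"shelf",rect(ray(n,np.c_[u,v],.11)),np.median(z[m]),st[i])
    roi=np.hypot(P[...,0]-.33,P[...,1]-.27)<.2
    for lo,hi,zz in((.002,.014,.006),(.05,.066,.058)):
        m=g&roi&(z>lo)&(z<hi);v,u=np.nonzero(m)
        if len(u)>20: print("saddle",zz,len(u),rect(ray(n,np.c_[u,v],zz)),np.median(z[m]))
    bl=(p.max(-1)<60)&(z>.13)&(z<.2)&(d>0)&(P[...,0]>.3)&(abs(P[...,1])<.3)
    k,l,st,ce=cv2.connectedComponentsWithStats(bl.astype(np.uint8))
    for i in range(1,k):
        if st[i,4]>15:
            v,u=np.nonzero(l==i);print("black",st[i],np.median(z[l==i]),rect(ray(n,np.c_[u,v],.16)))
    # head: grey, z>0.1, in front of the shelf
    gr=(hsv[...,1]<50)&(z>.112)&(z<.14)&(P[...,0]>.35)&(abs(P[...,1])<.12)
    k,l,st,ce=cv2.connectedComponentsWithStats(gr.astype(np.uint8))
    for i in range(1,k):
        if st[i,4]>12:
            v,u=np.nonzero(l==i);print("grey",st[i],ce[i],np.median(z[l==i]),rect(ray(n,np.c_[u,v],.128)))
E
```

```text
top shelf (array([720.1371, -51.0438]), array([299.039 , 295.3137]), 82.83369445800781) 0.1092986143531045 [  284    45   119   113 10399]
saddle 0.006 385 (array([465.2329, 305.4422]), array([ 59.8623, 115.5398]), 74.19098663330078) 0.005928079426903654
saddle 0.058 137 (array([461.9081, 305.2644]), array([ 42.2761, 105.0081]), 75.0971450805664) 0.057648839309562216
black [337 121   9  21 115] 0.15876375327867354 (array([615.2717, -38.7968]), array([20.5991, 53.3143]), 88.81866455078125)
grey [338 112   8  15  75] [341.5467 117.4933] 0.12917735745019643 (array([659.1381, -43.1299]), array([18.7344, 39.0724]), 88.65994262695312)
grey [329 124   6  14  60] [331.3667 130.15  ] 0.1255762938414252 (array([628.057 , -15.3857]), array([11.4755, 36.5418]), 82.76307678222656)
grey [324 148  10  16 128] [328.4297 155.7734] 0.12698562199275465 (array([559.3589,  -6.5764]), array([21.7944, 42.0587]), 83.33921813964844)
side shelf (array([721.645 , -46.9752]), array([304.7368, 298.7672]), 82.2578125) 0.11020891819582634 [ 175  120  139   92 5873]
saddle 0.006 331 (array([468.4255, 304.9704]), array([ 55.9125, 113.4925]), 74.92095947265625) 0.006630606279896423
saddle 0.058 172 (array([461.8111, 309.1845]), array([ 42.7432, 105.368 ]), 75.43279266357422) 0.05716358889263662
black [266 159  14  13  96] 0.15542680671803716 (array([613.2422, -29.848 ]), array([29.2371, 53.8801]), 51.517276763916016)
grey [255 160  23  19 201] [264.1095 169.1294] 0.1270095760814437 (array([648.1553, -26.2485]), array([46.567 , 79.1678]), 79.77324676513672)
grey [277 178  15  13 130] [284.0462 183.8231] 0.1266905757190423 (array([562.1505,  -1.5058]), array([31.9597, 51.5218]), 78.819091796875)
```

```bash
cat >> h.py <<'E'
def shelf(x,y,o=(.6185,-.037),a=-7.2):
    return np.array(o)+R.from_euler("z",a,degrees=True).as_matrix()[:2,:2]@np.array([x,y])/1000
def saddle(x,y,o=(.4415,.312),a=-15.1): return shelf(x,y,o,a)
def go(xy,z,yaw):
    s=bot.get_state();M=R.from_euler("xyz",s["eef_rot"],degrees=True)
    d=M.inv().apply(np.r_[xy,z]-s["ee_pos"])/.12
    print("shift/12cm",d,"turn",-((yaw-s["eef_rot"][2]+180)%360-180)/90,s["ee_pos"],s["eef_rot"],"t",s["time_s"])
E
python3 -c "
from h import *
go(shelf(-64,24),.195,172.8);print(shelf(-64,24),saddle(0,0))"
```

```text
shift/12cm [-4.5108  3.8687 -0.0044] turn 0.2301234203182642 [ 0.1402 -0.583   0.1938] [ 179.9065   -0.0066 -166.4889] t 0.1
[ 0.558  -0.0052] [0.4415 0.312 ]
```

Request:
drive_tool --moves '[[1, [-0.12, 0.1, 0], 0.03], [1, [-0.25, 0.2, 0], 0.06], [1, [-0.37, 0.3, 0], 0.09], [1, [-0.5, 0.42, 0], 0.12], [1, [-0.62, 0.53, 0], 0.15], [1, [-0.75, 0.64, 0], 0.18], [1, [-0.88, 0.75, 0], 0.21], [1, [-1, 0.85, 0], 0.23]]' --grip_force 60

```text
time_s: 0.77
ee_pos: [0.2335, -0.4551, 0.1942]
eef_rot: [180.0, -0.0, 172.7]
contact_force: [0.2, -0.1, -0.4]
opening: 0.0858
finger_force: 0.0
```

```bash
python3 -c "
from h import *
go(shelf(-64,24),.195,172.8);print(bot.get_state()['joints'])"
```

```text
shift/12cm [-2.2048  4.0631 -0.0045] turn -0.0013439689015412014 [ 0.2335 -0.4551  0.1942] [179.9618  -0.0212 172.679 ] t 0.7667
[-40.2624 -11.2457  -7.9619  -0.0206 -93.3224 -57.0598]
```

Request:
drive_tool --moves '[[1, [-0.07, 0.12, 0], 0], [1, [-0.14, 0.25, 0], 0], [1, [-0.21, 0.38, 0], 0], [1, [-0.28, 0.5, 0], 0], [1, [-0.35, 0.63, 0], 0], [1, [-0.42, 0.75, 0], 0], [1, [-0.48, 0.88, 0], 0], [1, [-0.55, 1, 0], 0]]'

```text
time_s: 1.43
ee_pos: [0.3138, -0.3444, 0.1943]
eef_rot: [180.0, -0.0, 172.8]
contact_force: [-1.5, 0.4, -0.6]
opening: 0.0853
finger_force: 0.0
```

Request:
drive_tool --moves '[[1, [-0.07, 0.12, 0], 0], [1, [-0.14, 0.25, 0], 0], [1, [-0.21, 0.38, 0], 0], [1, [-0.28, 0.5, 0], 0], [1, [-0.35, 0.63, 0], 0], [1, [-0.42, 0.75, 0], 0], [1, [-0.48, 0.88, 0], 0], [1, [-0.55, 1, 0], 0]]'

```text
time_s: 2.1
ee_pos: [0.3943, -0.2336, 0.1944]
eef_rot: [180.0, -0.0, 172.8]
contact_force: [-0.1, 0.2, -0.1]
opening: 0.0852
finger_force: 0.0
```

Request:
drive_tool --moves '[[1, [-0.07, 0.12, 0], 0], [1, [-0.14, 0.25, 0], 0], [1, [-0.21, 0.38, 0], 0], [1, [-0.28, 0.5, 0], 0], [1, [-0.35, 0.63, 0], 0], [1, [-0.42, 0.75, 0], 0], [1, [-0.48, 0.88, 0], 0], [1, [-0.55, 1, 0], 0]]'

```text
time_s: 2.77
ee_pos: [0.4747, -0.1228, 0.1943]
eef_rot: [180.0, -0.0, 172.8]
contact_force: [0.2, 0.2, 0.6]
opening: 0.0856
finger_force: 0.0
```

Request:
drive_tool --moves '[[1, [-0.07, 0.12, 0], 0], [1, [-0.14, 0.25, 0], 0], [1, [-0.21, 0.38, 0], 0], [1, [-0.28, 0.5, 0], 0], [1, [-0.35, 0.63, 0], 0], [1, [-0.42, 0.75, 0], 0], [1, [-0.48, 0.9, 0], 0], [1, [-0.53, 1, 0], 0]]'

```text
time_s: 3.43
ee_pos: [0.5535, -0.011, 0.1943]
eef_rot: [180.0, -0.0, 172.8]
contact_force: [0.7, -0.3, 1.0]
opening: 0.0855
finger_force: 0.0
```

```bash
python3 - <<'E'
from h import *
go(shelf(-64,24),.114,172.8);print(bot.get_state()['joints'])
p,d=optics.grab_frame("side");q,e=optics.grab_frame("top")
cv2.imwrite("pics/a1.png",np.hstack([cv2.resize(p[120:270,180:330],(400,400),interpolation=cv2.INTER_CUBIC),cv2.resize(q[90:190,280:380],(400,400),interpolation=cv2.INTER_CUBIC)]))
E
```

```text
shift/12cm [-0.0315  0.0528  0.6691] turn 0.00045111571272905674 [ 0.5535 -0.011   0.1943] [179.9939  -0.0336 172.8406] t 3.4333
[  19.6357   -4.7347   -2.1022   -0.0206  -92.6598 -116.7961]
```

View pics/a1.png

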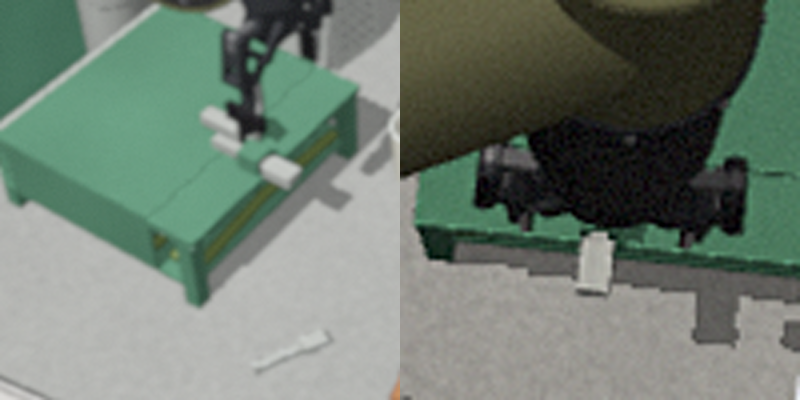

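The fingers stand over the pin head (side crop (275,170), top crop (597,262)), with the lug and knob behind it. Lowering now.

Request:
drive_tool --moves '[[1, [-0.01, 0.02, 0.1], 0], [1, [-0.015, 0.05, 0.2], 0], [1, [-0.015, 0.05, 0.3], 0], [1, [-0.015, 0.05, 0.4], 0], [1, [-0.015, 0.05, 0.5], 0], [1, [-0.015, 0.05, 0.58], 0], [1, [-0.015, 0.05, 0.64], 0], [1, [-0.015, 0.05, 0.67], 0]]'

```text
time_s: 4.2
ee_pos: [0.5546, -0.0072, 0.1128]
eef_rot: [-180.0, -0.1, 172.8]
contact_force: [0.3, -0.5, -0.2]
opening: 0.0853
finger_force: 0.0
```

```bash
python3 - <<'E'
from h import *
go(shelf(-64,24),.114,172.8)
p,d=optics.grab_frame("side");q,e=optics.grab_frame("top")
cv2.imwrite("pics/a2.png",np.hstack([cv2.resize(p[140:220,240:320],(400,400),interpolation=cv2.INTER_CUBIC),cv2.resize(q[110:190,290:370],(400,400),interpolation=cv2.INTER_CUBIC)]))
E
```

```text
shift/12cm [-0.0257  0.0204 -0.0101] turn -7.943276846289235e-05 [ 0.5546 -0.0072  0.1128] [-179.9766   -0.0843  172.7929] t 4.2
```

View pics/a2.png

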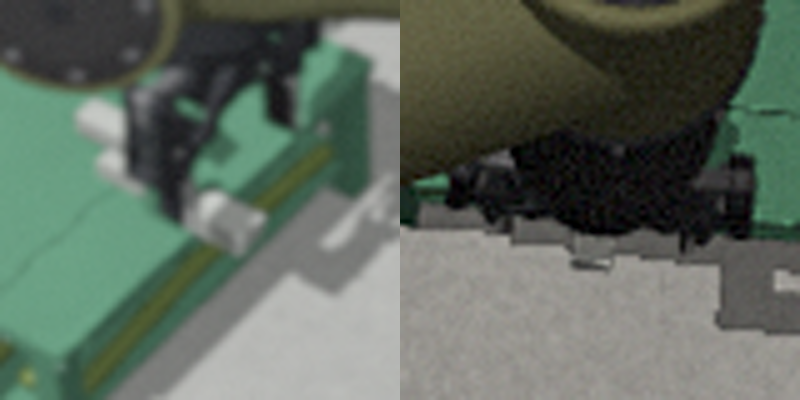

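The head lies between the fingers (side crop (225,220)), with nothing touching. Closing.

Request:
drive_tool --moves '[[0, [0, 0, 0], 0], [0, [0, 0, 0], 0], [0, [0, 0, 0], 0], [0, [0, 0, 0], 0], [0, [0, 0, 0], 0], [0, [0, 0, 0], 0], [0, [0, 0, 0], 0], [0, [0, 0, 0], 0]]' --grip_force 45

```text
time_s: 4.97
ee_pos: [0.5552, -0.0069, 0.1143]
eef_rot: [180.0, -0.0, 172.8]
contact_force: [0.0, 0.4, 0.0]
opening: -0.0
finger_force: 0.0
```

The fingers closed on nothing. I need to look.

```bash
python3 - <<'E'
from h import *
s=bot.get_state();print(s)
p,d=optics.grab_frame("side");q,e=optics.grab_frame("top");np.savez("s3.npz",p=p,d=d)
print(proj("side",np.r_[s["ee_pos"]]),proj("top",s["ee_pos"]),proj("side",np.r_[shelf(-64,24),.12]))
cv2.imwrite("pics/a3.png",np.hstack([cv2.resize(p[140:220,240:320],(400,400),interpolation=cv2.INTER_CUBIC),cv2.resize(q[110:190,290:370],(400,400),interpolation=cv2.INTER_CUBIC)]))
E
```

```text
{'time_s': 4.9667, 'joints': array([  20.0076,   -4.2057,   -9.9318,   -0.0055,  -84.2736, -117.1961]), 'qvel': array([-0.0044,  0.1358, -0.0599, -0.0721,  0.0045, -0.0125]), 'effort': array([  0.0001, -30.9008,  34.6243,   6.9077,  -0.0009,   0.    ]), 'ee_pos': array([ 0.5552, -0.0069,  0.1143]), 'eef_rot': array([179.995 ,  -0.0023, 172.811 ]), 'contact_force': array([0.0029, 0.3884, 0.0041]), 'ft_torque': array([-0.0009,  0.0149, -0.0297]), 'finger_force': 0.0, 'opening': -1.0401420153559036e-05}
[[287.2001 186.728 ]] [[328.5068 158.3609]] [[285.9128 185.3749]]
```

View pics/a3.png

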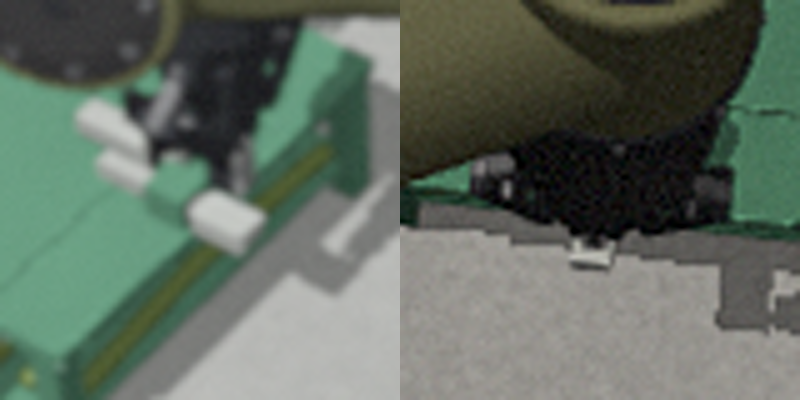

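```bash
python3 - <<'E'
from h import *
for n in("side","top"):
    p,d=optics.grab_frame(n);P=cloud(n,d)
    u0,u1,v0,v1=(282,300,168,192) if n=="side" else (322,338,146,166)
    for v in range(v0,v1,2):
        print(v,[("%d/%d,%d,%d"%(p[v,u].max(),*(P[v,u]*1000))) for u in range(u0,u1,3)])
E
```

```text
168 ['35/554,12,203', '37/547,7,201', '75/548,-7,188', '139/586,-82,110', '158/578,-87,110', '134/571,-92,109']
170 ['37/548,21,205', '45/548,7,194', '87/548,-7,182', '142/582,-75,110', '151/574,-79,111', '91/573,-95,98']
172 ['41/548,22,199', '52/552,1,179', '99/547,-4,176', '131/579,-70,108', '107/574,-78,103', '93/610,-154,24']
174 ['66/559,6,173', '51/552,2,173', '94/546,-2,171', '101/576,-64,106', '93/613,-140,26', '89/594,-127,45']
176 ['68/559,7,166', '60/552,3,166', '110/548,-5,160', '92/577,-65,97', '94/599,-117,42', '93/591,-122,42']
178 ['152/577,-18,128', '109/553,3,158', '119/548,-3,154', '88/611,-118,28', '92/594,-109,43', '85/588,-117,39']
180 ['203/577,-16,123', '194/568,-19,124', '143/613,-103,31', '88/596,-94,47', '87/590,-101,43', '91/591,-121,26']
182 ['199/570,-5,127', '199/561,-7,129', '198/554,-11,129', '164/593,-88,44', '83/595,-108,26', '95/589,-116,22']
184 ['192/564,3,130', '199/558,-1,128', '200/551,-6,126', '170/544,-10,126', '96/590,-99,27', '101/598,-130,-3']
186 ['161/566,2,120', '185/555,3,126', '186/545,4,131', '111/544,-10,118', '94/584,-90,30', '11
[... 590 characters left out ...]
'23/509,1,343', '31/509,-4,345', '17/509,-10,345', '17/509,-16,342']
154 ['21/521,13,284', '17/519,6,294', '12/516,0,302', '24/516,-5,303', '21/517,-12,300', '21/518,-19,293']
156 ['98/591,8,0', '3/548,3,165', '16/517,0,282', '22/516,-6,285', '15/516,-13,285', '85/590,-36,2']
158 ['88/585,8,0', '172/553,2,124', '20/542,-3,169', '96/542,-11,168', '94/584,-27,1', '91/586,-36,-4']
160 ['158/580,8,-3', '176/548,2,124', '167/547,-5,126', '162/547,-13,126', '86/578,-27,0', '86/579,-36,-1']
162 ['153/573,8,0', '94/543,2,122', '130/541,-4,128', '172/541,-12,127', '155/572,-27,0', '157/572,-35,1']
164 ['155/566,9,2', '140/567,0,-2', '139/566,-8,0', '117/567,-18,-1', '149/566,-26,0', '148/566,-36,-1']
```

```bash
python3 - <<'E'
from h import *
p,d=optics.grab_frame("side");P=cloud("side",d);T=bot.get_state()["ee_pos"]
m=(np.hypot(*(P[...,:2]-T[:2]).transpose(2,0,1))<.03)&(P[...,2]>.132)&(d>0)
v,u=np.nonzero(m)
for c in range(u.min(),u.max()+1):
    w=v[u==c]
    if len(w): print(c,w.max(),(P[w.max(),c]*1000).round(),p[w.max(),c])
K,e,M=cam("side");r=M@np.linalg.inv(K)@[276,183,1];t=(.042-e[1])/r[1];print("open tip",e+r*t)
im=cv2.imread("pics/a3.png")
E
```

```text
262 44 [579.  10. 558.] [78 78 78]
263 45 [572.  16. 560.] [76 74 75]
264 46 [567.  20. 561.] [78 76 78]
265 47 [565.  20. 560.] [78 78 78]
266 48 [561.  22. 559.] [80 78 80]
267 48 [559.  21. 559.] [81 80 81]
268 48 [556.  23. 561.] [81 78 79]
269 48 [555.  20. 560.] [80 79 79]
270 48 [552.  21. 561.] [79 78 80]
271 49 [549.  22. 559.] [79 77 78]
272 50 [547.  21. 558.] [92 91 90]
273 48 [547.  16. 560.] [78 77 78]
274 48 [545.  16. 560.] [79 78 78]
275 49 [542.  17. 559.] [78 77 79]
276 161 [578.   3. 211.] [60 59 57]
277 162 [574.   5. 211.] [66 67 61]
278 165 [571.   5. 201.] [71 71 69]
279 177 [584. -13. 135.] [111 136  89]
280 177 [583. -17. 132.] [ 97 117  79]
281 176 [563.   8. 165.] [ 81 100  65]
282 177 [561.   6. 161.] [85 93 78]
283 177 [557.   8. 164.] [84 87 78]
284 178 [554.   7. 161.] [131 134 127]
285 178 [552.   5. 160.] [104 110 101]
286 184 [554.   1. 132.] [194 198 195]
287 179 [546.   5. 159.] [127 134 125]
288 185 [546.   2. 134.] [193 197 194]
289 177 [546.  -6. 157.] [91 95 88]
290 176 [546. -11. 157.] [84 90 78]
291 165 [544. -17. 194.] [78 96 62]
292 161 [545. -25. 202.] [58 69 48]
293 161 [541. -24. 204.] [71 87 59]
294 161 [542. -31. 199.] [ 91 111  73]
open tip [0.558  0.042  0.1707]
```

The side view's depth shows the shut fingertips at about z 0.155 (open about 0.17). That is roughly 40 mm higher than the reported TCP, so they closed above the head. I'll open and go 38 mm lower.

Request:
drive_tool --moves '[[0.8, [0, 0, 0], 0], [0.8, [0, 0, 0], 0], [0.8, [0, 0, 0], 0], [0.8, [0, 0, 0], 0], [0.8, [0, 0, 0.08], 0], [0.8, [0, 0, 0.16], 0], [0.8, [0, 0, 0.24], 0], [0.8, [0, 0, 0.32], 0]]'

```text
time_s: 5.88
ee_pos: [0.5547, -0.007, 0.0741]
eef_rot: [-180.0, -0.1, 172.8]
contact_force: [1.0, 0.8, -0.3]
opening: 0.0685
finger_force: 0.0
```

```bash
cat >> h.py <<'E'
def tip(r=.065,zlo=.0):
    p,d=optics.grab_frame("side");P=cloud("side",d);T=bot.get_state()["ee_pos"]
    m=(np.hypot(*(P[...,:2]-T[:2]).transpose(2,0,1))<r)&(P[...,2]>zlo)&(P[...,2]<.3)&(p.max(-1)<115)
    m=cv2.morphologyEx(m.astype(np.uint8),cv2.MORPH_OPEN,np.ones((2,2)));v,u=np.nonzero(m);q=P[v,u]
    i=q[:,2].argsort()[:12];print("lowest dark points",(q[i]*1000).round().astype(int).tolist(),"TCP",T)
    return p
E
python3 -c "
from h import *
tip(zlo=.085);print(bot.get_state()['contact_force'],bot.get_state()['opening'])"
```

```text
lowest dark points [[592, -122, 25], [592, -78, 25], [590, -73, 25], [590, -68, 26], [614, -115, 26], [610, -168, 27], [594, -119, 27], [592, -65, 28], [614, -116, 29], [601, -63, 29], [590, -68, 30], [593, -61, 30]] TCP [ 0.5535 -0.007   0.0718]
[-0.8317  0.7896 -2.8034] 0.06825388583263593
```

Request:
drive_tool --moves '[[0, [0, 0, 0], 0], [0, [0, 0, 0], 0], [0, [0, 0, 0], 0], [0, [0, 0, 0], 0], [0, [0, 0, 0], 0], [0, [0, 0, 0], 0], [0, [0, 0, 0], 0], [0, [0, 0, 0], 0]]' --grip_force 45

```text
time_s: 6.6
ee_pos: [0.5556, -0.0069, 0.0767]
eef_rot: [180.0, 0.1, 172.8]
contact_force: [-1.1, 0.3, 3.0]
opening: 0.0207
finger_force: 48.1
```

```bash
sed -i 's/^    m=cv2.morph.*$/    v,u=np.nonzero(m);q=P[v,u]/' h.py; python3 - <<'E'
from h import *
p=tip(zlo=.085);print(bot.get_state())
q,_=optics.grab_frame("top")
cv2.imwrite("pics/a4.png",np.hstack([cv2.resize(p[140:220,240:320],(400,400),interpolation=cv2.INTER_CUBIC),cv2.resize(q[110:190,290:370],(400,400),interpolation=cv2.INTER_CUBIC)]))
E
```

```text
lowest dark points [[593, 39, 93], [589, 13, 95], [591, 47, 97], [588, 20, 98], [586, 11, 99], [587, -1, 100], [588, 31, 100], [588, 40, 100], [585, 3, 100], [585, 8, 101], [588, 19, 101], [587, 37, 101]] TCP [ 0.5556 -0.0069  0.0766]
{'time_s': 6.65, 'joints': array([  20.0115,   -3.4764,  -13.1977,    0.0101,  -80.2128, -117.1965]), 'qvel': array([-0.0563,  0.0357, -0.048 ,  0.0151,  0.1164,  0.0134]), 'effort': array([ -0.2992, -29.0447,  32.2228,   6.2746,   0.068 ,  -0.0111]), 'ee_pos': array([ 0.5556, -0.0069,  0.0766]), 'eef_rot': array([179.9787,   0.0632, 172.8167]), 'contact_force': array([-1.2072,  0.5941,  4.2992]), 'ft_torque': array([0.1575, 0.0859, 0.0284]), 'finger_force': 48.13831865787506, 'opening': 0.020905294638734636}
```

View pics/a4.png

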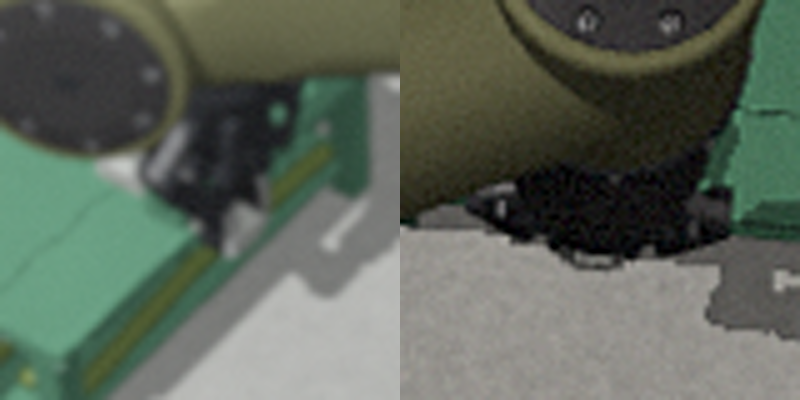

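The head is gripped (opening 21 mm, 48 N; the gripper body sits clear over the rail). Drawing the pin straight out, easing up 1 mm.

Request:
drive_tool --moves '[[0, [0, 0, -0.01], 0], [0, [0.06, 0, -0.01], 0], [0, [0.14, 0, -0.01], 0], [0, [0.24, 0, -0.01], 0], [0, [0.34, 0, -0.01], 0], [0, [0.46, 0, -0.01], 0], [0, [0.58, 0, -0.01], 0], [0, [0.7, 0, -0.01], 0]]'

```text
time_s: 7.37
ee_pos: [0.4702, 0.0035, 0.076]
eef_rot: [-180.0, -0.1, 172.8]
contact_force: [-0.0, -0.2, -1.2]
opening: 0.0208
finger_force: 47.6
```

```bash
python3 - <<'E'
from h import *
s=bot.get_state();print(s["ee_pos"],s["eef_rot"],s["opening"],s["contact_force"])
p,_=optics.grab_frame("side");q,_=optics.grab_frame("top")
cv2.imwrite("pics/a5.png",np.hstack([cv2.resize(p[140:240,230:330],(400,400),interpolation=cv2.INTER_CUBIC),cv2.resize(q[110:210,280:380],(400,400),interpolation=cv2.INTER_CUBIC)]))
E
```

```text
[0.4702 0.0035 0.076 ] [-179.9885   -0.1089  172.7939] 0.020835049659530615 [-0.0279 -0.158  -1.1669]
```

View pics/a5.png

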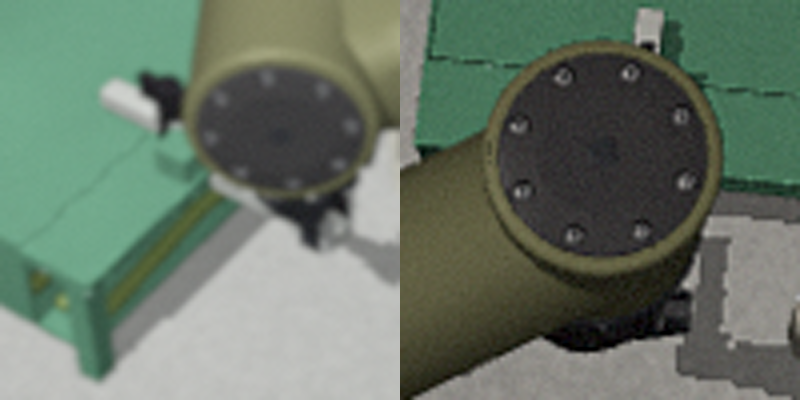

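The pin is clear of the lug (side crop: lug empty at (180,165), shank at (235,190)). Laying it on the free table in front of the shelf.

Request:
drive_tool --moves '[[0, [0.08, 0, 0.08], 0], [0, [0.16, 0, 0.2], 0], [0, [0.24, 0, 0.34], 0], [0, [0.24, 0, 0.48], 0], [0, [0.24, 0, 0.62], 0], [0, [0.24, 0, 0.74], 0], [0, [0.24, 0, 0.82], 0], [0, [0.24, 0, 0.86], 0]]'

```text
time_s: 8.13
ee_pos: [0.4421, 0.0068, -0.0281]
eef_rot: [-179.9, -0.2, 172.8]
contact_force: [0.6, -0.7, -2.7]
opening: 0.0209
finger_force: 47.6
```

Request:
drive_tool --moves '[[0, [0, 0, 0.008], 0], [0, [0, 0, 0.016], 0], [0, [0, 0, 0.024], 0], [0, [0, 0, 0.03], 0], [0, [0, 0, 0.035], 0], [0, [0, 0, 0.04], 0], [0, [0, 0, 0.04], 0], [0, [0, 0, 0.04], 0]]'

```text
time_s: 8.8
ee_pos: [0.4433, 0.0072, -0.0308]
eef_rot: [180.0, 0.0, 172.8]
contact_force: [-0.4, -0.4, -0.4]
opening: 0.0207
finger_force: 47.6
```

Request:
drive_tool --moves '[[0, [0, 0, 0.006], 0], [0, [0, 0, 0.012], 0], [0, [0, 0, 0.018], 0], [0, [0, 0, 0.024], 0], [0, [0, 0, 0.03], 0], [0, [0, 0, 0.03], 0], [0, [0, 0, 0.03], 0], [0, [0, 0, 0.03], 0]]'

```text
time_s: 9.47
ee_pos: [0.4433, 0.0072, -0.0345]
eef_rot: [180.0, -0.0, 172.8]
contact_force: [-0.4, 0.5, -1.1]
opening: 0.021
finger_force: 47.6
```

Request:
drive_tool --moves '[[0, [0, 0, 0.005], 0], [0, [0, 0, 0.01], 0], [0, [0, 0, 0.015], 0], [0, [0, 0, 0.02], 0], [0, [0, 0, 0.02], 0], [0, [0, 0, 0.02], 0], [0, [0, 0, 0.02], 0], [0, [0, 0, 0.02], 0]]'

```text
time_s: 10.13
ee_pos: [0.4434, 0.0072, -0.0352]
eef_rot: [-180.0, 0.0, 172.8]
contact_force: [-7.9, 1.0, 11.5]
opening: 0.0209
finger_force: 49.2
```

Contact at −0.035, as expected. Easing off, opening, rising.

Request:
drive_tool --moves '[[0, [0, 0, -0.01], 0], [0, [0, 0, -0.014], 0], [0.2, [0, 0, -0.014], 0], [0.4, [0, 0, -0.014], 0], [0.5, [0, 0, -0.014], 0], [0.5, [0, 0, -0.014], 0], [0.5, [0, 0, -0.014], 0], [0.5, [0, 0, -0.014], 0]]'

```text
time_s: 10.8
ee_pos: [0.4433, 0.0072, -0.0353]
eef_rot: [180.0, -0.0, 172.8]
contact_force: [-1.0, 0.5, -0.3]
opening: 0.0429
finger_force: 0.0
```

Request:
drive_tool --moves '[[0.5, [0, 0, -0.06], 0], [0.5, [0, 0, -0.18], 0], [0.5, [0, 0, -0.3], 0], [0.5, [0.2, -0.1, -0.45], 0], [0.5, [0.35, -0.4, -0.6], 0], [0.5, [0.4, -0.6, -0.75], 0], [0.5, [0.4, -0.8, -0.88], 0], [0.5, [0.4, -1, -1], 0]]'

```text
time_s: 11.47
ee_pos: [0.3805, -0.1068, 0.0871]
eef_rot: [180.0, 0.2, 172.9]
contact_force: [1.2, 0.1, -0.4]
opening: 0.0425
finger_force: 0.0
```

```bash
cat >> h.py <<'E'
def greys(n,c,r,zr,plane,smax=45,vmin=120):
    p,d=optics.grab_frame(n);P=cloud(n,d);hsv=cv2.cvtColor(p,cv2.COLOR_BGR2HSV)
    m=(np.hypot(P[...,0]-c[0],P[...,1]-c[1])<r)&(P[...,2]>zr[0])&(P[...,2]<zr[1])&(hsv[...,1]<smax)&(hsv[...,2]>vmin)
    k,l,st,ce=cv2.connectedComponentsWithStats(m.astype(np.uint8))
    for i in range(1,k):
        if st[i,4]>25:
            v,u=np.nonzero(l==i);xy=ray(n,np.c_[u,v],plane);w,V=np.linalg.eigh(np.cov(xy.T));a=V[:,1]*np.sign(V[0,1])
            t=(xy-xy.mean(0))@a;print(n,st[i],"z",np.median(P[l==i][:,2]),rect(xy),"axis deg",np.degrees(np.arctan2(a[1],a[0])),"ends",xy.mean(0)+a*t.min(),xy.mean(0)+a*t.max())
    return p
E
python3 - <<'E'
from h import *
s=bot.get_state();print(s["ee_pos"])
for n in("top","side"):cv2.imwrite(f"pics/_{n}.png",greys(n,(.49,.0),.09,(.006,.03),.014,vmin=140))
E
```

```text
[ 0.3805 -0.1068  0.0871]
top [320 173   9  28 102] z 0.01310677542704608 (array([494.951 ,  -0.5144]), array([19.0731, 81.6615]), 78.94727325439453) axis deg -7.620431421602978 ends [0.4555 0.0073] [ 0.5362 -0.0035]
side [292 212  33  21 202] z 0.01382356842325505 (array([484.8818,   5.7927]), array([ 28.5313, 111.4238]), 83.63721466064453) axis deg -6.383296957059848 ends [0.4295 0.0117] [ 0.5402 -0.0007]
```

```bash
python3 -c "
from h import *
go((.488,.0015),-.0375,172.7)"
```

```text
shift/12cm [-0.7566  1.0206  1.0537] turn -0.0008548011016109234 [ 0.3816 -0.1082  0.0884] [179.9861   0.3102 172.6231] t 11.5667
```

Request:
drive_tool --moves '[[0.5, [-0.1, 0.12, 0.05], 0], [0.5, [-0.2, 0.26, 0.1], 0], [0.5, [-0.32, 0.42, 0.2], 0], [0.5, [-0.45, 0.58, 0.3], 0], [0.5, [-0.58, 0.75, 0.4], 0], [0.5, [-0.68, 0.9, 0.5], 0], [0.5, [-0.74, 1, 0.55], 0], [0.5, [-0.74, 1, 0.55], 0]]'

```text
time_s: 12.23
ee_pos: [0.4834, 0.0038, 0.0166]
eef_rot: [-179.9, -0.2, 172.9]
contact_force: [-0.5, -0.2, -0.2]
opening: 0.0426
finger_force: 0.0
```

```bash
python3 -c "
from h import *
go((.488,.0015),-.0375,172.7)"
```

```text
shift/12cm [-0.0417 -0.0134  0.4505] turn 0.0023283732137028006 [0.4834 0.0038 0.0166] [-179.9268   -0.209   172.9096] t 12.2333
```

Request:
drive_tool --moves '[[0.5, [-0.02, -0.01, 0.04], 0], [0.5, [-0.035, -0.01, 0.12], 0], [0.5, [-0.035, -0.01, 0.2], 0], [0.5, [-0.035, -0.01, 0.28], 0], [0.5, [-0.035, -0.01, 0.36], 0], [0.5, [-0.035, -0.01, 0.41], 0], [0.5, [-0.035, -0.01, 0.44], 0], [0.5, [-0.035, -0.01, 0.44], 0]]'

```text
time_s: 12.9
ee_pos: [0.4871, 0.0001, -0.0351]
eef_rot: [-180.0, -0.1, 172.8]
contact_force: [-0.7, 0.4, -1.1]
opening: 0.0423
finger_force: 0.0
```

Request:
drive_tool --moves '[[0.3, [0, 0, 0], 0], [0.1, [0, 0, 0], 0], [0, [0, 0, 0], 0], [0, [0, 0, 0], 0], [0, [0, 0, 0], 0], [0, [0, 0, 0], 0], [0, [0, 0, 0], 0], [0, [0, 0, 0], 0]]' --grip_force 45

```text
time_s: 13.57
ee_pos: [0.4883, 0.0005, -0.0333]
eef_rot: [180.0, 0.1, 172.8]
contact_force: [-0.8, 1.0, 5.3]
opening: 0.0101
finger_force: 48.1
```

Request:
drive_tool --moves '[[0, [0, 0, -0.02], 0], [0, [0, 0, -0.08], 0], [0, [0, 0, -0.18], 0], [0, [0, 0, -0.3], 0], [0, [0, 0, -0.45], 0], [0, [0, 0, -0.6], 0], [0, [0, 0, -0.75], 0], [0, [0, 0, -0.85], 0]]'

```text
time_s: 14.23
ee_pos: [0.4884, 0.0003, 0.0708]
eef_rot: [180.0, 0.1, 172.8]
contact_force: [0.7, 0.4, -0.5]
opening: 0.01
finger_force: 47.4
```

```bash
python3 - <<'E'
from h import *
go(saddle(39,0),.07,164.9);s=bot.get_state();print(s["opening"],s["contact_force"],s["joints"])
for n in("top","side"):greys(n,(.46,.0),.07,(.09,.125),.108,vmin=110)
E
```

```text
shift/12cm [0.3911 2.4831 0.0074] turn 0.08789853764560007 [0.4884 0.0003 0.0708] [179.9552   0.1312 172.8109] t 14.2333
0.01003880083014931 [ 0.7188  0.3504 -0.5216] [  23.7882  -14.2259  -23.3542    0.0295  -80.7361 -120.982 ]
top [320 190  10  15 120] z 0.1197135191555595 (array([451.2309,   5.126 ]), array([21.9966, 39.2108]), 82.71123504638672) axis deg -8.88457998986445 ends [0.4316 0.0082] [0.4706 0.0021]
side [300 192  25  16 154] z 0.11979509673478028 (array([468.7892,  -3.3769]), array([35.277 , 70.3654]), 80.5809555053711) axis deg -8.665592937427991 ends [0.4344 0.0041] [ 0.5041 -0.0066]
```

Request:
drive_tool --moves '[[0, [0.02, 0.08, 0], 0.01], [0, [0.04, 0.2, 0], 0.03], [0, [0.06, 0.34, 0], 0.05], [0, [0.08, 0.48, 0], 0.07], [0, [0.1, 0.62, 0], 0.088], [0, [0.12, 0.76, 0], 0.088], [0, [0.14, 0.9, 0], 0.088], [0, [0.16, 1, 0], 0.088]]'

```text
time_s: 15.0
ee_pos: [0.483, 0.1228, 0.0666]
eef_rot: [-179.9, -0.1, 164.9]
contact_force: [-0.1, -0.8, -1.0]
opening: 0.0105
finger_force: 47.4
```

```bash
python3 -c "
from h import *
go(saddle(37,0),.07,164.9)"
```

```text
shift/12cm [ 0.436   1.4325 -0.0287] turn 0.00012263739387871435 [0.483  0.1228 0.0666] [-179.9431   -0.1002  164.911 ] t 15.0
```

Request:
drive_tool --moves '[[0, [0.03, 0.1, -0.02], 0], [0, [0.06, 0.2, -0.02], 0], [0, [0.09, 0.32, -0.02], 0], [0, [0.13, 0.44, -0.02], 0], [0, [0.17, 0.56, -0.02], 0], [0, [0.2, 0.66, -0.02], 0], [0, [0.22, 0.74, -0.02], 0], [0, [0.24, 0.8, -0.02], 0]]'

```text
time_s: 15.67
ee_pos: [0.4809, 0.2232, 0.0702]
eef_rot: [-180.0, -0.0, 164.9]
contact_force: [-0.9, -0.4, -1.9]
opening: 0.0105
finger_force: 47.4
```

Request:
drive_tool --moves '[[0, [0.03, 0.1, 0], 0], [0, [0.06, 0.2, 0], 0], [0, [0.1, 0.32, 0], 0], [0, [0.14, 0.43, 0], 0], [0, [0.17, 0.53, 0], 0], [0, [0.19, 0.6, 0], 0], [0, [0.2, 0.63, 0], 0], [0, [0.2, 0.63, 0], 0]]'

```text
time_s: 16.33
ee_pos: [0.4773, 0.302, 0.0702]
eef_rot: [-180.0, -0.0, 164.9]
contact_force: [-0.5, -0.7, -1.5]
opening: 0.0103
finger_force: 47.4
```

```bash
python3 - <<'E'
from h import *
go(saddle(37,0),.02,164.9);print(bot.get_state()["joints"],bot.get_state()["opening"])
for n in("top","side"):
    p=greys(n,saddle(0,0),.08,(.085,.13),.12 if n=="top" else .12,vmin=110);cv2.imwrite(f"_{n}.png",p)
print("expected head top",saddle(-3,0))
t=cv2.imread("_top.png");s=cv2.imread("_side.png")
cv2.imwrite("pics/b1.png",np.hstack([cv2.resize(s[250:350,200:300],(400,400),interpolation=cv2.INTER_CUBIC),cv2.resize(t[150:240,175:265],(400,400),interpolation=cv2.INTER_CUBIC)]))
E
```

```text
shift/12cm [0.0013 0.0026 0.4181] turn 0.00045369845087969273 [0.4773 0.302  0.0702] [-179.978    -0.0166  164.9408] t 16.3333
[  52.6782   -1.7904  -12.2406   -0.0072  -79.5764 -157.7361] 0.010280934607321211
top [214 173   6   9  33] z 0.11560137793822445 (array([507.4812, 292.1655]), array([11.0738, 20.509 ]), 72.82227325439453) axis deg -14.430450426205686 ends [0.4974 0.2946] [0.5175 0.2894]
top [203 194  11  17 123] z 0.1194176824979728 (array([441.9562, 311.0363]), array([20.272 , 45.1903]), 72.9239501953125) axis deg -18.286782039869905 ends [0.4203 0.3181] [0.4635 0.3039]
expected head top [0.4386 0.3128]
```

View pics/b1.png

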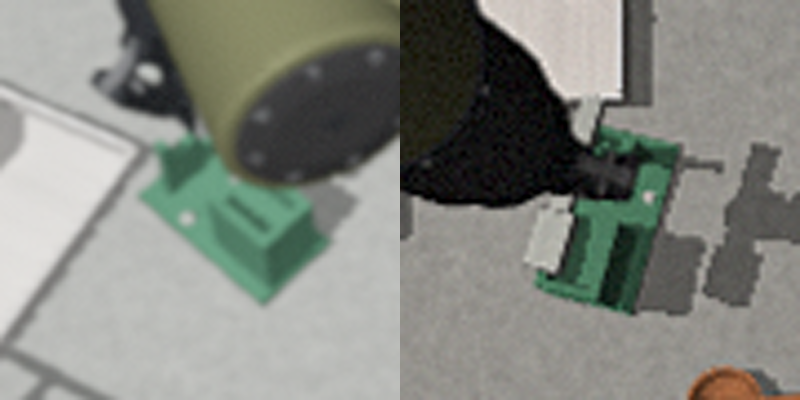

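The top view shows the head at crop (548,235), the tip at (590,115), and the saddle's pocket at (600,255). The offset between them fits the height parallax. My mask clipped the tip, so I'll re-measure.

```bash
python3 - <<'E'
from h import *
A=R.from_euler("z",-15.1,degrees=True).as_matrix()[:2,:2]
p,d=optics.grab_frame("top");P=cloud("top",d);hsv=cv2.cvtColor(p,cv2.COLOR_BGR2HSV)
loc=lambda xy:((xy-np.array([.4415,.312]))@A)*1000
L=loc(P[...,:2])
m=(abs(L[...,0]-30)<90)&(abs(L[...,1])<30)&(P[...,2]>.095)&(P[...,2]<.13)&(hsv[...,1]<60)&(hsv[...,2]>100)
v,u=np.nonzero(m);q=loc(ray("top",np.c_[u,v],.118))
for a in range(-30,100,6):
    k=(q[:,0]>=a)&(q[:,0]<a+6)
    if k.any(): print(a,k.sum(),"y %.1f..%.1f"%(q[k,1].min(),q[k,1].max()))
print("pin x range",q[:,0].min(),q[:,0].max())
g=(hsv[...,0]>60)&(hsv[...,0]<95)&(hsv[...,1]>70)&(abs(L[...,0]-25)<75)&(abs(L[...,1])<45)
for n0,f in(("now",(p,P,g)),):
    for lo,hi,zz in((.05,.066,.058),(.034,.046,.040),(0.002,.012,.006)):
        m=g&(P[...,2]>lo)&(P[...,2]<hi);v,u=np.nonzero(m);q=loc(ray("top",np.c_[u,v],zz))
        print(zz,len(u),q.min(0),q.max(0))
f=np.load("top0.npz");p,d=f["p"],f["d"];P=cloud("top",d);hsv=cv2.cvtColor(p,cv2.COLOR_BGR2HSV);L=loc(P[...,:2])
g=(hsv[...,0]>60)&(hsv[...,0]<95)&(hsv[...,1]>60)&(abs(L[...,0]-25)<75)&(abs(L[...,1])<45)
m=g&(P[...,2]>.052)&(P[...,2]<.064);v,u=np.nonzero(m);q=loc(ray("top",np.c_[u,v],.058))
for a in range(-36,90,5):
    k=(q[:,0]>=a)&(q[:,0]<a+5)
    if k.any(): print(a,k.sum(),np.sort(q[k,1]).round(0).astype(int))
E
```

```text
-24 11 y -10.4..9.0
-18 17 y -9.6..9.8
-12 20 y -10.7..9.5
-6 17 y -11.0..8.4
0 19 y -11.3..9.2
6 17 y -10.6..8.9
12 12 y -9.1..7.8
18 10 y -7.6..3.5
54 2 y -6.5..-3.9
60 9 y -8.3..0.9
66 9 y -6.8..2.5
72 10 y -7.9..3.2
78 10 y -8.2..2.9
84 5 y -10.0..1.1
pin x range -21.497614132208692 86.06166262746031
0.058 94 [-31.1454 -23.1978] [74.0184 19.7774]
0.04 138 [-25.7153 -22.74  ] [74.7863 15.4373]
0.006 256 [-32.9027 -30.3818] [81.9335 26.578 ]
-36 1 [5]
-31 27 [-21 -21 -19 -18 -15 -14 -12 -12 -10  -9  -7  -6  -4  -3  -1   0   2   3
   5   8   9  11  12  14  14  17  20]
-26 13 [-22 -20 -19 -17 -16  -5   6  12  13  15  16  18  19]
-21 12 [-21 -20 -18 -17 -15 -15  14  15  17  18  19  20]
-16 7 [-22 -19 -17 -16  16  18  19]
-11 11 [-21 -20 -19 -18 -15  12  14  15  16  17  20]
-6 9 [-20 -19 -17 -16  13  15  16  18  19]
-1 9 [-21 -18 -17 -15 -15  14  17  18  20]
4 9 [-22 -20 -19 -17 -16  15  16  19  19]
9 10 [-21 -20 -18 -18 -15  14  15  17  17  20]
14 9 [-22 -20 -19 -17 -16  15  16  18  19]
19 3 [-22 -15  14]
64 3 [-16 -14  10]
69 10 [-15 -15 -13 -12 -10   9  11  12  14  14]
74 1 [-17]
```

Pin in the saddle frame: origin x ≈ −3, lateral error at most 2 mm at the fork, yaw off by about −0.9°. I'll correct both and lower.

Request:
drive_tool --moves '[[0, [0, 0.01, 0], -0.01], [0, [0, 0.01, 0.02], -0.01], [0, [0, 0.01, 0.06], -0.01], [0, [0, 0.01, 0.12], -0.01], [0, [0, 0.01, 0.2], -0.01], [0, [0, 0.01, 0.27], -0.01], [0, [0, 0.01, 0.32], -0.01], [0, [0, 0.01, 0.34], -0.01]]'

```text
time_s: 17.15
ee_pos: [0.4771, 0.3017, 0.0276]
eef_rot: [-179.9, -0.1, 165.8]
contact_force: [0.7, 0.4, -1.9]
opening: 0.0103
finger_force: 47.4
```

Request:
drive_tool --moves '[[0, [0, 0, 0.02], 0], [0, [0, 0, 0.04], 0], [0, [0, 0, 0.06], 0], [0, [0, 0, 0.08], 0], [0, [0, 0, 0.1], 0], [0, [0, 0, 0.12], 0], [0, [0, 0, 0.13], 0], [0, [0, 0, 0.13], 0]]'

```text
time_s: 17.82
ee_pos: [0.4776, 0.3023, 0.0136]
eef_rot: [-180.0, -0.0, 165.8]
contact_force: [-0.6, 0.7, -0.8]
opening: 0.0103
finger_force: 47.4
```

```bash
python3 - <<'E'
from h import *
s=bot.get_state();print(s["ee_pos"],s["eef_rot"],s["contact_force"],s["ft_torque"])
p,d=optics.grab_frame("top");P=cloud("top",d);hsv=cv2.cvtColor(p,cv2.COLOR_BGR2HSV)
A=R.from_euler("z",-15.1,degrees=True).as_matrix()[:2,:2]
loc=lambda xy:((xy-np.array([.4415,.312]))@A)*1000
L=loc(P[...,:2]);m=(abs(L[...,0]-30)<70)&(abs(L[...,1])<30)&(P[...,2]>.045)&(P[...,2]<.08)&(hsv[...,1]<60)&(hsv[...,2]>100)
v,u=np.nonzero(m);q=loc(ray("top",np.c_[u,v],.062));z=P[v,u,2]
for a in range(-30,100,10):
    k=(q[:,0]>=a)&(q[:,0]<a+10)
    if k.any(): print(a,k.sum(),"y %.1f..%.1f"%(q[k,1].min(),q[k,1].max()),np.median(z[k]))
E
```

```text
[0.4776 0.3023 0.0136] [-179.982   -0.021  165.79 ] [-0.5676  0.7192 -0.849 ] [-0.0207 -0.0102  0.0105]
-30 5 y -5.1..9.2 0.06185652632777816
-20 28 y -10.8..10.0 0.06325022034251615
-10 27 y -10.0..9.7 0.06310777190674899
0 27 y -10.4..10.2 0.06297652341653226
10 19 y -10.7..9.9 0.06195253415995339
20 6 y -6.8..4.1 0.059775359110811
50 1 y -5.4..-5.4 0.05915814586178181
60 12 y -6.5..3.2 0.05914480787420062
70 15 y -6.1..4.9 0.05745806459211922
80 9 y -6.4..4.5 0.05879761965627295
```

Request:
drive_tool --moves '[[0, [0, 0, 0.008], 0], [0, [0, 0, 0.016], 0], [0, [0, 0, 0.024], 0], [0, [0, 0, 0.032], 0], [0, [0, 0, 0.04], 0], [0, [0, 0, 0.048], 0], [0, [0, 0, 0.052], 0], [0, [0, 0, 0.052], 0]]'

```text
time_s: 18.53
ee_pos: [0.4778, 0.3025, 0.0082]
eef_rot: [180.0, 0.0, 165.8]
contact_force: [-1.0, -1.3, 2.0]
opening: 0.0106
finger_force: 47.8
```

Request:
drive_tool --moves '[[0, [0, 0, 0.004], 0], [0, [0, 0, 0.008], 0], [0, [0, 0, 0.012], 0], [0, [0, 0, 0.014], 0], [0, [0, 0, 0.014], 0], [0, [0, 0, 0.014], 0], [0, [0, 0, 0.014], 0], [0, [0, 0, 0.014], 0]]'

```text
time_s: 19.2
ee_pos: [0.4779, 0.3027, 0.0076]
eef_rot: [180.0, 0.0, 165.8]
contact_force: [-6.8, -1.3, 8.9]
opening: 0.0105
finger_force: 48.6
```

Seated contact. Easing off and opening slightly, then checking the seat height before rising.

Request:
drive_tool --moves '[[0, [0, 0, -0.01], 0], [0, [0, 0, -0.012], 0], [0.15, [0, 0, -0.012], 0], [0.2, [0, 0, -0.012], 0], [0.3, [0, 0, -0.012], 0], [0.4, [0, 0, -0.012], 0], [0.4, [0, 0, -0.012], 0], [0.4, [0, 0, -0.012], 0]]'

```text
time_s: 19.87
ee_pos: [0.4778, 0.3024, 0.0073]
eef_rot: [-180.0, -0.0, 165.8]
contact_force: [-0.4, -0.3, -0.3]
opening: 0.0344
finger_force: 0.0
```

Request:
drive_tool --moves '[[0.4, [0, 0, -0.05], 0], [0.4, [0, 0, -0.12], 0], [0.4, [0, 0, -0.22], 0], [0.4, [0, 0, -0.34], 0], [0.4, [0, 0, -0.48], 0], [0.4, [0, 0, -0.62], 0], [0.4, [0, 0, -0.76], 0], [0.4, [0, 0, -0.9], 0]]'

```text
time_s: 20.53
ee_pos: [0.4781, 0.3025, 0.1181]
eef_rot: [179.9, 0.1, 165.8]
contact_force: [-0.5, 0.4, -0.4]
opening: 0.0338
finger_force: 0.0
```

```bash
cat > seat.py <<'E'
from h import *
A=R.from_euler("z",-15.1,degrees=True).as_matrix()[:2,:2]
loc=lambda xy:((xy-np.array([.4415,.312]))@A)*1000
for n in("top","side"):
    p,d=optics.grab_frame(n);P=cloud(n,d);hsv=cv2.cvtColor(p,cv2.COLOR_BGR2HSV)
    L=loc(P[...,:2]);m=(abs(L[...,0]-30)<70)&(abs(L[...,1])<30)&(P[...,2]>.03)&(P[...,2]<.08)&(hsv[...,1]<60)&(hsv[...,2]>100)
    v,u=np.nonzero(m);q=loc(ray(n,np.c_[u,v],.056));z=P[v,u,2]
    for a in range(-30,100,10):
        k=(q[:,0]>=a)&(q[:,0]<a+10)
        if k.any(): print(n,a,k.sum(),"y %.1f..%.1f"%(q[k,1].min(),q[k,1].max()),"z",np.median(z[k]))
go(shelf(0,0),.14,172.8);print(bot.get_state()["joints"])
E
python3 seat.py
```

```text
top -30 9 y -9.5..8.4 z 0.05065566493071261
top -20 28 y -11.4..10.0 z 0.055294454929743275
top -10 26 y -11.0..9.7 z 0.05564497851878658
top 0 28 y -10.5..11.0 z 0.05507922919226038
top 10 20 y -8.9..9.0 z 0.054302949701176106
top 20 15 y -5.7..20.5 z 0.05339107901932949
top 30 10 y -6.4..3.7 z 0.054172682760253554
top 70 10 y -5.1..15.8 z 0.054165124190130975
top 80 9 y -5.4..5.6 z 0.05389005024645677
side -30 7 y -7.7..8.2 z 0.05705886034704921
side -20 40 y -13.9..13.1 z 0.05513108094435071
side -10 39 y -12.9..13.9 z 0.05565319559705584
side 0 40 y -13.5..13.6 z 0.05443729815227505
side 10 34 y -12.5..12.8 z 0.05495115423660146
side 20 26 y -20.5..10.3 z 0.0535023991068011
side 30 22 y -4.8..11.1 z 0.053429454741263926
side 40 22 y -4.0..10.9 z 0.05261376534810047
side 50 24 y -6.6..13.3 z 0.052995790675858356
side 60 37 y -13.0..23.9 z 0.05024293250119971
side 70 33 y -15.7..19.5 z 0.053640468549541076
side 80 17 y -3.4..11.6 z 0.053282878610795725
shift/12cm [-1.8196 -2.4664 -0.1668] turn -0.07778260489176192 [0.4795 0.3036 0.1208] [179.6563   0.2502 165.7996] t 20.6333
[  52.6622   -2.8346   -7.9793    0.0955  -84.4409 -156.8708]
```

Parked: head top 55.5 mm, shank in the fork, all within clearance. Next is the knob. I'll rise, then travel.

Request:
drive_tool --moves '[[0.4, [-0.05, -0.02, -0.1], -0.01], [0.4, [-0.12, -0.1, -0.2], -0.03], [0.4, [-0.2, -0.25, -0.3], -0.05], [0.4, [-0.32, -0.42, -0.35], -0.07], [0.4, [-0.44, -0.58, -0.35], -0.078], [0.4, [-0.55, -0.74, -0.35], -0.078], [0.4, [-0.65, -0.88, -0.35], -0.078], [0.4, [-0.74, -1, -0.35], -0.078]]'

```text
time_s: 21.3
ee_pos: [0.5348, 0.163, 0.1582]
eef_rot: [180.0, 0.0, 172.8]
contact_force: [-0.3, 0.6, 0.2]
opening: 0.034
finger_force: 0.0
```

```bash
python3 - <<'E'
from h import *
for n in("top","side"):
    p,d=optics.grab_frame(n);P=cloud(n,d);z=P[...,2]
    bl=(p.max(-1)<70)&(z>.135)&(z<.17)&(np.hypot(P[...,0]-.617,P[...,1]+.038)<.05)
    v,u=np.nonzero(bl)
    if len(u)>20:
        for zz in(.16,.15): print(n,len(u),np.percentile(z[bl],[5,50,95]),rect(ray(n,np.c_[u,v],zz)))
        q=P[v,u];print("cloud mean",q.mean(0),"x",q[:,0].min(),q[:,0].max(),"y",q[:,1].min(),q[:,1].max())
go(shelf(0,0,(.6175,-.0383)),.155,172.8)
E
```

```text
top 113 [0.1405 0.1589 0.1616] (array([615.2659, -38.7967]), array([20.5991, 53.3027]), 88.81867980957031)
top 113 [0.1405 0.1589 0.1616] (array([618.6141, -39.508 ]), array([20.8266, 53.8915]), 88.81867980957031)
cloud mean [ 0.6159 -0.0378  0.1569] x 0.5937795285640747 0.6422403194439157 y -0.04938821337297562 -0.02855580476799887
shift/12cm [-0.8948 -1.5699  0.0262] turn -0.0016049001232182212 [0.5351 0.1623 0.1581] [179.9929   0.0322 172.6556] t 21.4
```

Request:
drive_tool --moves '[[0.4, [-0.06, -0.1, 0], 0], [0.4, [-0.14, -0.25, 0], 0], [0.4, [-0.23, -0.4, 0], 0], [0.4, [-0.32, -0.56, 0], 0], [0.4, [-0.41, -0.72, 0], 0], [0.4, [-0.48, -0.85, 0], 0], [0.4, [-0.54, -0.95, 0], 0], [0.4, [-0.57, -1, 0], 0]]'

```text
time_s: 22.07
ee_pos: [0.5876, 0.0359, 0.1577]
eef_rot: [180.0, 0.0, 172.8]
contact_force: [0.2, -0.2, -0.1]
opening: 0.0341
finger_force: 0.0
```

Request:
drive_tool --moves '[[0.4, [-0.03, -0.06, 0], 0], [0.4, [-0.08, -0.15, 0], 0], [0.4, [-0.14, -0.26, 0], 0], [0.4, [-0.2, -0.36, 0], 0], [0.4, [-0.26, -0.46, 0], 0], [0.4, [-0.3, -0.54, 0], 0], [0.4, [-0.32, -0.57, 0], 0], [0.4, [-0.32, -0.57, 0], 0]]'

```text
time_s: 22.73
ee_pos: [0.617, -0.037, 0.1572]
eef_rot: [-180.0, -0.0, 172.7]
contact_force: [-0.7, -0.2, -0.0]
opening: 0.0335
finger_force: 0.0
```

```bash
python3 -c "
from h import *
go((.617,-.0382),.101,172.8)"
```

```text
shift/12cm [-0.0011 -0.0098  0.4681] turn -0.0007760762332484066 [ 0.617  -0.037   0.1572] [-179.992    -0.0303  172.7302] t 22.7333
```

Request:
drive_tool --moves '[[0.4, [0, -0.01, 0.06], 0], [0.4, [0, -0.01, 0.14], 0], [0.4, [0, -0.01, 0.22], 0], [0.4, [0, -0.01, 0.3], 0], [0.4, [0, -0.01, 0.37], 0], [0.4, [0, -0.01, 0.42], 0], [0.4, [0, -0.01, 0.45], 0], [0.4, [0, -0.01, 0.46], 0]]'

```text
time_s: 23.4
ee_pos: [0.6163, -0.0371, 0.1014]
eef_rot: [-180.0, -0.1, 172.8]
contact_force: [-1.2, -0.4, -0.8]
opening: 0.0344
finger_force: 0.0
```

Request:
drive_tool --moves '[[0.2, [0, 0, 0], 0], [0.1, [0, 0, 0], 0], [0, [0, 0, 0], 0], [0, [0, 0, 0], 0], [0, [0, 0, 0], 0], [0, [0, 0, 0], 0], [0, [0, 0, 0], 0], [0, [0, 0, 0], 0]]' --grip_force 50

```text
time_s: 24.07
ee_pos: [0.6165, -0.038, 0.1025]
eef_rot: [-179.9, -0.0, 172.8]
contact_force: [-0.5, -5.3, -0.5]
opening: 0.0202
finger_force: 49.3
```

The opening of 20 mm is too much for a 10 mm fin, so I'm probably on the hub. Reopening, rising 7 mm and closing again.

Request:
drive_tool --moves '[[0.4, [0, 0, 0], 0], [0.4, [0, 0, 0], 0], [0.4, [0, 0, -0.03], 0], [0.4, [0, 0, -0.06], 0], [0.4, [0, 0, -0.06], 0], [0, [0, 0, -0.06], 0], [0, [0, 0, -0.06], 0], [0, [0, 0, -0.06], 0]]'

```text
time_s: 24.73
ee_pos: [0.617, -0.0382, 0.1107]
eef_rot: [-179.9, 0.1, 172.8]
contact_force: [-1.1, -3.6, 6.4]
opening: 0.0199
finger_force: 48.8
```

Request:
drive_tool --moves '[[0, [0, 0, 0], 0], [0, [0, 0, 0], 0], [0, [0, 0, 0], 0], [0, [0, 0, 0], 0], [0, [0, 0, 0], 0], [0, [0, 0, 0], 0], [0, [0, 0, 0], 0], [0, [0, 0, 0], 0]]'

```text
time_s: 25.4
ee_pos: [0.617, -0.0381, 0.1106]
eef_rot: [-179.9, 0.1, 172.8]
contact_force: [-1.3, -5.0, 4.8]
opening: 0.0195
finger_force: 48.9
```

```bash
python3 - <<'E'
from h import *
s=bot.get_state();print(s["ee_pos"],s["opening"],s["contact_force"],s["ft_torque"])
f=np.load("top0.npz");P=cloud("top",f["d"]);p=f["p"]
for v in range(118,144):print(v,[("%d/%d"%(p[v,u].max(),P[v,u,2]*1000)) for u in range(334,350)])
E
```

```text
[ 0.617  -0.0381  0.1106] 0.01952271464197876 [-1.3095 -5.0346  4.8392] [-1.5217  0.3534  0.0154]
118 ['104/111', '105/111', '103/109', '99/109', '101/113', '156/131', '150/132', '144/128', '146/129', '143/129', '142/127', '67/128', '61/109', '59/111', '59/114', '75/109']
119 ['106/109', '108/108', '97/109', '98/109', '93/109', '160/130', '157/127', '150/130', '152/131', '155/126', '145/131', '48/126', '52/109', '65/111', '60/108', '62/110']
120 ['111/110', '103/111', '102/110', '94/110', '104/109', '153/134', '95/130', '87/157', '89/158', '113/158', '154/127', '51/110', '56/107', '60/108', '64/111', '56/112']
121 ['106/111', '109/111', '101/110', '97/109', '114/121', '151/129', '45/159', '14/157', '12/159', '57/158', '120/130', '49/109', '55/109', '67/106', '59/109', '55/106']
122 ['102/110', '104/111', '105/109', '100/109', '116/129', '153/128', '12/157', '7/160', '15/162', '76/158', '144/127', '38/109', '61/109', '62/108', '61/108', '63/110']
123 ['77/109', '103/107', '106/107', '105/109', '135/127', '150/128', '8/162', '20/159', '11/160', '81/160', '150/127', '55/109', '63/104', 
[... 2654 characters left out ...]
107', '62/109', '65/107']
140 ['107/133', '85/132', '79/109', '110/112', '1/145', '0/145', '15/152', '44/148', '104/106', '95/110', '60/109', '58/106', '63/105', '60/107', '70/108', '57/109']
141 ['103/133', '77/134', '65/108', '80/110', '39/110', '0/141', '16/1065', '56/140', '118/108', '107/107', '94/109', '100/107', '91/107', '59/109', '61/109', '64/107']
142 ['103/130', '85/109', '56/108', '62/108', '53/109', '56/111', '59/107', '74/110', '110/108', '106/107', '108/110', '109/108', '103/108', '59/108', '59/110', '63/111']
143 ['102/135', '71/108', '58/106', '65/107', '59/107', '70/109', '56/110', '74/109', '107/107', '98/107', '107/109', '104/107', '70/112', '59/109', '65/109', '61/111']
```

The depth data show a round boss about 20 mm across in the middle of the fin, so 20 mm is the real grip there. I'll go back down for overlap, centre by 1 mm, and grip harder.

Request:
drive_tool --moves '[[0.4, [0, 0, 0], 0], [0.4, [0, -0.007, 0], 0], [0.4, [0, -0.007, 0.03], 0], [0.4, [0, -0.007, 0.06], 0], [0.4, [0, -0.007, 0.06], 0], [0, [0, -0.007, 0.06], 0], [0, [0, -0.007, 0.06], 0], [0, [0, -0.007, 0.06], 0]]' --grip_force 80

```text
time_s: 26.07
ee_pos: [0.6162, -0.0381, 0.1019]
eef_rot: [-180.0, -0.1, 172.8]
contact_force: [-1.7, -1.3, -1.1]
opening: 0.0192
finger_force: 78.3
```

Request:
drive_tool --moves '[[0, [0, 0, 0], 0], [0, [0, 0, 0], 0], [0, [0, 0, 0], 0], [0, [0, 0, 0], -0.03], [0, [0, 0, 0], -0.08], [0, [0, 0, 0], -0.14], [0, [0, 0, 0], -0.2], [0, [0, 0, 0], -0.26]]'

```text
time_s: 26.73
ee_pos: [0.6164, -0.0402, 0.1019]
eef_rot: [-179.9, -0.1, -163.6]
contact_force: [2.4, -9.8, -4.9]
opening: 0.0193
finger_force: 78.3
```

Request:
drive_tool --moves '[[0, [0, 0, 0], -0.06], [0, [0, 0, 0], -0.12], [0, [0, 0, 0], -0.18], [0, [0, 0, 0], -0.24], [0, [0, 0, 0], -0.3], [0, [0, 0, 0], -0.36], [0, [0, 0, 0], -0.42], [0, [0, 0, 0], -0.48]]'

```text
time_s: 27.4
ee_pos: [0.6188, -0.0434, 0.102]
eef_rot: [-179.6, -0.2, -120.5]
contact_force: [16.1, -21.5, -12.4]
opening: 0.0192
finger_force: 78.5
```

About 67° turned, with lateral force building because the grip is off the axis. Releasing lets it snap on to the stop.

Request:
drive_tool --moves '[[0.2, [0, 0, 0], 0], [0.4, [0, 0, 0], 0], [0.4, [0, 0, 0], 0], [0.4, [0, 0, 0], 0], [0.4, [0, 0, -0.06], 0], [0.4, [0, 0, -0.16], 0], [0.4, [0, 0, -0.3], 0], [0.4, [0, 0, -0.45], 0]]'

```text
time_s: 28.07
ee_pos: [0.6166, -0.0377, 0.1582]
eef_rot: [-180.0, 0.0, -120.6]
contact_force: [0.2, 0.2, 0.3]
opening: 0.0343
finger_force: 0.0
```

Request:
drive_tool --moves '[[0.4, [0, 0, 0], 0.06], [0.4, [0.1, 0, -0.1], 0.12], [0.4, [0.2, 0.1, -0.2], 0.18], [0.4, [0.3, 0.2, -0.2], 0.24], [0.4, [0.4, 0.3, -0.2], 0.3], [0.4, [0.55, 0.4, -0.2], 0.36], [0.4, [0.7, 0.5, -0.2], 0.42], [0.4, [0.8, 0.6, -0.2], 0.48]]'

```text
time_s: 28.73
ee_pos: [0.505, -0.0845, 0.1824]
eef_rot: [-180.0, 0.1, -164.0]
contact_force: [-0.3, -0.4, 0.6]
opening: 0.0341
finger_force: 0.0
```

```bash
cat > kn.py <<'E'
from h import *
s=bot.get_state();print(s["ee_pos"],s["eef_rot"])
for n in("top","side"):
    p,d=optics.grab_frame(n);P=cloud(n,d);z=P[...,2];near=np.hypot(P[...,0]-.619,P[...,1]+.038)<.09;hsv=cv2.cvtColor(p,cv2.COLOR_BGR2HSV)
    np.savez(n+"_k.npz",p=p,d=d)
    for nm,m,zz in(("fin",near&(p.max(-1)<70)&(z>.15)&(z<.168),.16),("bar",near&(hsv[...,1]<50)&(hsv[...,2]>110)&(z>.122)&(z<.138),.13)):
        v,u=np.nonzero(m)
        if len(u)<15: print(n,nm,len(u));continue
        xy=ray(n,np.c_[u,v],zz);w,V=np.linalg.eigh(np.cov(xy.T));a=V[:,1];print(n,nm,len(u),xy.mean(0),rect(xy),"shelf angle",np.degrees(np.arctan2(a[1],a[0]))+7.2)
E
python3 kn.py
```

```text
[ 0.505  -0.0845  0.1824] [-179.9717    0.1427 -164.0425]
top fin 0
top bar 0
side fin 59 [ 0.6181 -0.0328] (array([616.7279, -31.6066]), array([20.0279, 55.0178]), 9.051603317260742) shelf angle 98.04882557656448
side bar 111 [0.6247 0.0006] (array([623.2187,  -1.5637]), array([60.5683, 26.479 ]), 79.27503204345703) shelf angle 89.41134953617652
```

Request:
drive_tool --moves '[[0.4, [0.1, -0.12, -0.05], 0], [0.4, [0.2, -0.25, -0.1], 0], [0.4, [0.3, -0.38, -0.1], 0], [0.4, [0.4, -0.5, -0.1], 0], [0.4, [0.5, -0.63, -0.1], 0], [0.4, [0.6, -0.76, -0.1], 0], [0.4, [0.7, -0.9, -0.1], 0], [0.4, [0.8, -1, -0.1], 0]]'

```text
time_s: 29.5
ee_pos: [0.4474, -0.227, 0.1936]
eef_rot: [-180.0, 0.1, -163.7]
contact_force: [-0.2, -0.4, -0.5]
opening: 0.0341
finger_force: 0.0
```

Request:
drive_tool --moves '[[0.4, [0.0, -0.12, 0], 0], [0.4, [0, -0.25, 0], 0], [0.4, [0, -0.38, 0], 0], [0.4, [0, -0.5, 0], 0], [0.4, [0, -0.63, 0], 0], [0.4, [0, -0.76, 0], 0], [0.4, [0, -0.9, 0], 0], [0.4, [0, -1, 0], 0]]'

```text
time_s: 30.17
ee_pos: [0.4815, -0.3423, 0.1931]
eef_rot: [-180.0, 0.0, -163.7]
contact_force: [0.1, -0.5, 0.1]
opening: 0.0339
finger_force: 0.0
```

```bash
python3 kn.py; python3 - <<'E'
import cv2,numpy as np
t=np.load("top_k.npz")["p"];s=np.load("side_k.npz")["p"]
r=lambda a,x,y:cv2.resize(a[y:y+75,x:x+100],(400,300),interpolation=cv2.INTER_CUBIC)
cv2.imwrite("pics/z.png",np.vstack([np.hstack([r(t,285,100),r(t,175,165)]),np.hstack([r(s,220,140),r(s,210,260)])]))
E
```

```text
[ 0.4815 -0.3423  0.1931] [-179.9637    0.0354 -163.7028]
top fin 109 [ 0.6179 -0.0377] (array([617.8765, -37.5667]), array([48.9315, 21.3219]), 89.08563995361328) shelf angle 90.86473271997887
top bar 97 [0.6235 0.001 ] (array([623.8895,  -3.7158]), array([49.2879, 17.5216]), 83.19911193847656) shelf angle 84.0566348683664
side fin 66 [ 0.618  -0.0326] (array([617.2648, -31.5214]), array([21.1139, 55.0152]), 9.080592155456543) shelf angle 96.59287046962483
side bar 106 [ 0.6251 -0.0008] (array([623.8083,  -2.6254]), array([57.5905, 26.8626]), 86.02122497558594) shelf angle 87.4010010249294
```

View pics/z.png

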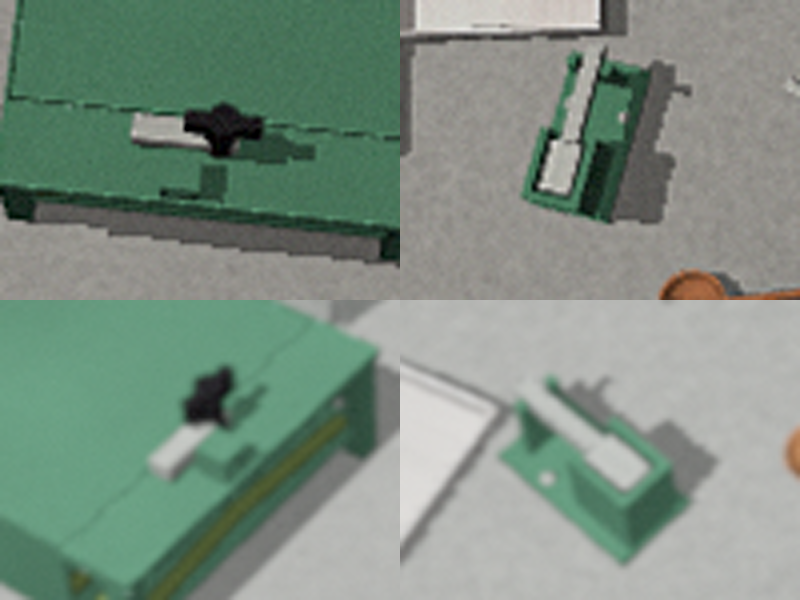

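The final view shows the bar lying along the rail, off the lid (top crop (170,130)). The head is down in the pocket (560,165) with the shank in the fork (590,60), and the lid is shut. Handing in.

```bash
python3 -c "
from station import job
print(job.close_job())"
```

```text
the job is handed in; nothing more can be done
None
```

The pin is parked in the saddle with its head down in the pocket and its shank in the fork. The knob is at its open stop with the bar along the rail, the lid is shut, and the job was handed in at about 30 s; no verdict was returned.

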